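# Hold the hidden earth bolt for tightening

## Task

Lift the hinged lid of the grey terminal box until it rests open on its stop. Then reach down into the gap behind the upright steel bracket inside, take the brass hexagon head of the earth bolt in a firm grip, fingers flush on two opposite flats, without turning the bolt, and keep holding it so that the nut on the other side can be tightened: the job finishes with you still gripping the bolt head. Do not shift the loose things in the box and on the bench.

Things in the scene. Friction and masses are not known exactly. Their poses are not given: they have to be found in the camera images.
- terminal_box: grey steel terminal box lying on its back, fixed to the bench, 200 mm (its x) by 240 mm (its y) by 90 mm high, walls and floor 3 mm thick. Origin at the centre of its underside; x points away from the robot at yaw 0, z up. The lid is hinged along the top of its +y side. In its front part: a row of terminal blocks up to z = 55 mm
- bracket_top (a point): middle of the top edge of the upright steel bracket plate in the box (box x = 44.5, y = -30, z = 88 mm): 5 mm thick along the box's x, 110 mm wide along y, standing on the floor with its foot in front. Behind it (+x) is a gap 50 mm wide, up to the inner face of the +x wall at x = 97 mm, empty but for the bolt head. In front of it is the nut
- box_lid (a joint): opening angle of the lid: 0 shut, 1.83 (105 degrees) open on its stop, where it stays by its weight; if let go below about 1.57 it falls shut. It weighs 0.5 kg; the hinge is free, slightly damped
- lid_handle (a point): middle of the lid's bow handle: a round steel bar 10 mm thick, 110 mm long along the box's x, 36 mm above the lid's outer face, 13 mm in from its free edge. From the hinge line it lies 230 mm towards the box's -y and 40 mm up when shut. Being round, it can turn between the fingers while the lid swings
- lid_hinge (a point): middle of the lid's hinge line, which runs along the box's x at y = 120 mm, z = 90 mm of the box; the free edge rises from the -y side and swings over towards +y. The lid plate is 4 mm thick and reaches 243 mm from the hinge line
- bolt_head (a point): centre of the brass hexagon bolt head behind the bracket: 24 mm across flats, 27.7 mm across corners, 10 mm thick, from 4 to 14 mm behind the bracket's rear face (a 23 mm spring washer lies between). The bolt axis runs along the box's x at y = -30 mm, z = 68 mm of the box. The point turns with the bolt
- bolt_flat (a point): centre of one flat of the bolt head, 12 mm from the bolt axis, towards the box's +y when the bolt joint reads 0; it turns with the bolt
- earth_bolt (a joint): turning angle of the earth bolt about the box's +x axis; at 0 two flats are upright, facing the box's +y and -y; it starts up to 0.3 rad either way from there; positive turns the +y flat upwards. It turns easily (0.03 N m; its nut is only finger-tight), and its head is oiled. In the rules earth_bolt_c0, _c1 are the halves of the +y flat, _c2, _c3 of the next, _c6, _c7 of the opposite one
- spare_nut_mid (a point): centre of a loose spare brass nut, 24 mm across flats, 13 mm high, lying on the floor of the box beside the bracket; a bystander
- spanner: steel combination spanner 240 mm long lying flat on the bench along its x, 8 mm high, origin at the centre of its underside; a bystander
- screwdriver: orange screwdriver 210 mm long lying along its x, 26 mm thick, origin at the centre of its underside; a bystander
- spare_breaker: loose white three-pole circuit breaker, 82 by 53 by 75 mm high, origin at the centre of its underside; a bystander
- contactor: loose black and grey contactor, 75 by 44 by 86 mm high, origin at the centre of its underside; a bystander
- multimeter: black analogue multimeter lying on its back, 100 by 145 by 53 mm high, origin at the centre of its underside; a bystander

How it is judged:
By the outcome, as a careful person would: the job done as asked, in the order asked, and still so for the second after the job is handed in, while the arm keeps its last pose, push and grip.
It also fails if it takes over 45 s, if anything falls off the work surface, if the arm or the gripper's body presses on something with over 40 N, if the wrist force passes 120 N, or if a joint passes its speed limit or range.

## Robot

A 7-joint arm with a two-finger parallel gripper is mounted at the origin on the work surface. World frame = base frame: x ahead of the robot, y to its left, z up, the work surface at z = 0. Lengths are in m, angles in rad, forces in N, time in s.
With the tool pointing down it reaches from about 0.35 to 0.9 m from the base axis. Payload 7.2 kg.
Tool frame: the origin (TCP) lies between the finger pads; the fingertips stand 22 mm ahead of it and the grasp point (between the pads) lies 3 mm ahead of it; z points along the fingers, x is the direction in which the jaws open and shut, and the axes are right-handed (so a half turn about z gives the same grasp; the last joint's range is limited). The gripper opens to 88 mm and grips with 3 to 60 N. Pads are 20 mm wide; open, the fingers measure 115 mm over their backs; the gripper's body (75 mm by 178 mm) begins 61 mm behind the grasp point.
Start: joints at [-1.255, 0.411, -0.013, 1.596, 0.006, 1.134, -0.082], TCP at [0.234, 0.58, 0.245] pointing down, gripper open.
Joint ranges: [-2.95, 2.95], [-0.29, 1.99], [-1.47, 1.44], [0.14, 2.54], [-1.03, 4.17], [0.13, 1.85], [-2.86, 2.86]. Speed limits (rad/s): [2.39, 2.39, 3.01, 3.01, 3.14, 3.14, 3.14].

## Interface

Orientations are given as a unit quaternion [x, y, z, w].
In Python, from plant import robot, cams, models gives the robot as it stands.
- The arm moves only by the tool send_rows, never from a script. Its argument "series" is a list of rows, each an object with "translation": the shift along the tool's x, y, z in cm, a list of three; "turn": the turn about the tool's z in degrees. A call has 1 to 10 rows; each row shifts and turns the commanded pose from where the row before left it, along the tool's axes as they then stand; what a row does not reach is not made up. A row lasts 1/8 s, in which the tool goes at most 62.5 mm and 10.7 degrees, less where a joint would pass 70% of its speed; a pose out of reach is approached as far as the arm can. A call with a gripper value outside its range is refused whole. "jaw" is the opening, from 0 (shut) to 1 (fully open), set as the call begins (left out, the last holds). The fingers move at their own pace and stop on an object; "squeeze" is the grip in N (left out, the last holds). Time passes only in rows, so rows that do not move let the fingers close. It gives the time, the measured TCP pose, the force and the opening at its end, in the units of the state.
- robot.sense(): the state, without advancing time (a new reading comes with each control period).
- cams.camera(name): name is "scene" or "top" or "wrist"; returns a dict with "pixels" (480x640x3 uint8, red, green, blue), "intrinsics" (3x3 intrinsics, pixels), "pose" (4x4, takes a point from camera to world coordinates). Camera axes: x right, y up, looking along -z (the intrinsics and any distortion apply to the point x, -y, -z); pixel columns grow to the right and rows downward; lengths in m; the calibration is good to about 2 mm. A picture is of the moment at which its call begins. There is no depth.
- robot.hand_in(): hands the job in, once; it reports no verdict.
Trained networks look in the newest picture that a camera, given by its name, has taken for a name from the list of things; names that differ only in an ending like _2 or _b are one class to them, and where a whole thing is asked for, a point or a joint stands for the part that bears it (a point fixed in the world has none). Each returns a list of dicts, best first, with "confidence" (0 to 1); they miss things now and then, are a little off and sometimes report something else, mostly with a low value. They report only what shows in the picture. A call takes as long as a camera call.
- models.recognise(camera, thing): "position" ([x, y, z] in m, in world coordinates, good to about 4 mm: the middle of the surface that is visible of it).
- models.mark_of(camera, thing): "position" ([x, y, z] in m, in world coordinates, good to about 4 mm: a listed point, or the origin of a listed thing).
The state is a dict: "clock": time; "joint_positions": joint angles; "qd": joint speeds; "effort": joint torques, N m; "tcp_pos": TCP position; "tool_rot": TCP orientation; "wrist_force": force on the tool from outside, world axes, zero at the start; "moment": the same for the moment, N m; "gripper_width": finger opening in m.
Only numpy, scipy, OpenCV 4.12 (cv2) and the standard library are available. Lean on these libraries where they do the work, as an engineer would, in place of code of your own. Each camera call takes 0.05 s, during which the arm holds its last target. There are 200 camera calls.

## Working session

There is one attempt and no reset: what is moved stays moved. The work goes in short steps, Python scripts to look and compute and a tool call to move; the robot and the scene stay as the last step left them, time stands still between calls to the robot, and variables do not carry over. Pictures are saved under pics/ and viewed, about 8 in all and at most 12, crops included, and the job is handed in when it is done.

Besides the shell and the picture viewer there is one more tool, called after "Emit:" as name(argument=value, ...) on one line, values as JSON. send_rows: Moves the arm, as the interface text tells. Its arguments: {"type":"object","properties":{"series":{"type":"array","items":{"type":"object","properties":{"translation":{"type":"array","items":{"type":"number"}},"turn":{"type":"number"}}}},"jaw":{"type":"number"},"squeeze":{"type":"number"}},"required":["series"]}

```bash
mkdir -p pics; ls
python3 - <<'E'
from plant import robot,cams,models
import cv2,numpy as np
s=robot.sense()
print({k:np.round(v,3).tolist() for k,v in s.items()})
ims=[]
for c in ("scene","top"):
    d=cams.camera(c); ims.append(d["pixels"])
    print(c,np.round(d["intrinsics"],1).tolist(),np.round(d["pose"],3).tolist())
    for t in ("terminal_box","lid_handle","lid_hinge","box_lid","spanner","screwdriver","spare_breaker","contactor","multimeter"):
        r=models.mark_of(c,t)[:2] if t!="box_lid" else models.recognise(c,t)[:2]
        print(t,[(np.round(x["position"],3).tolist(),round(x["confidence"],2)) for x in r])
    cv2.imwrite(f"pics/{c}0.png",d["pixels"][:,:,::-1])
E
```

```text
pics
{'clock': 0.0, 'joint_positions': [-1.255, 0.412, -0.013, 1.597, 0.006, 1.134, -0.082], 'qd': [-0.0, 0.0, 0.002, -0.0, -0.001, -0.0, -0.0], 'effort': [0.0, -58.795, 0.642, -29.109, -0.054, 0.018, 0.0], 'tcp_pos': [0.234, 0.579, 0.244], 'tool_rot': [0.829, 0.559, -0.001, 0.0], 'wrist_force': [-0.028, -0.267, -0.711], 'moment': [-0.009, -0.006, -0.004], 'gripper_width': 0.088}
scene [[548.4, 0.0, 323.2], [0.0, 548.4, 244.1], [0.0, 0.0, 1.0]] [[-0.719, -0.457, 0.523, 1.19], [0.695, -0.485, 0.531, 0.722], [0.011, 0.745, 0.667, 0.99], [0.0, 0.0, 0.0, 1.0]]
terminal_box [([0.518, 0.043, -0.001], 0.62)]
lid_handle [([0.518, -0.066, 0.127], 0.79)]
lid_hinge [([0.511, 0.16, 0.09], 0.59), ([0.376, 0.313, -0.0], 0.24)]
box_lid [([0.528, 0.046, 0.091], 0.92)]
spanner [([0.517, -0.067, 0.126], 0.7), ([0.503, -0.363, 0.001], 0.65)]
screwdriver [([0.376, 0.312, -0.0], 0.59)]
spare_breaker [([0.387, -0.326, -0.0], 0.76), ([0.458, 0.458, -0.0], 0.41)]
contactor [([0.609, 0.284, -0.002], 0.87), ([0.378, 0.312, -0.001], 0.42)]
multimeter [([0.458, 0.459, -0.001], 0.65)]
top [[464.7, 0.0, 321.4], [0.0, 464.7, 238.0], [0.0, 0.0, 1.0]] [[-0.001, 0.986, -0.166, 0.294], [-1.0, 0.003, 0.025, 0.038], [0.025, 0.166, 0.986, 1.23], [0.0, 0.0, 0.0, 1.0]]
terminal_box [([0.516, 0.042, -0.003], 0.66)]
lid_handle [([0.521, -0.068, 0.13], 0.79), ([0.517, 0.039, -0.003], 0.62)]
lid_hinge [([0.513, 0.16, 0.087], 0.86)]
box_lid [([0.512, 0.042, 0.094], 0.79)]
spanner [([0.505, -0.366, -0.001], 0.61)]
screwdriver [([0.385, 0.312, -0.001], 0.85), ([0.504, -0.367, -0.0], 0.24)]
spare_breaker [([0.382, -0.324, 0.0], 0.9)]
contactor [([0.606, 0.283, -0.001], 0.84), ([0.516, 0.038, -0.003], 0.59)]
multimeter [([0.465, 0.457, 0.002], 0.86)]
```

View pics/top0.png

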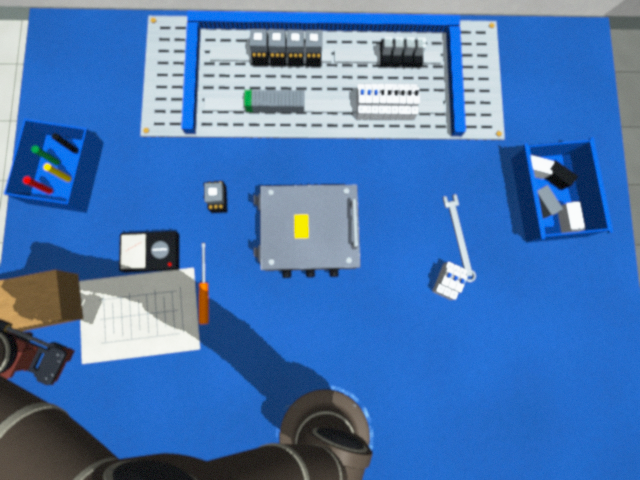

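View pics/scene0.png

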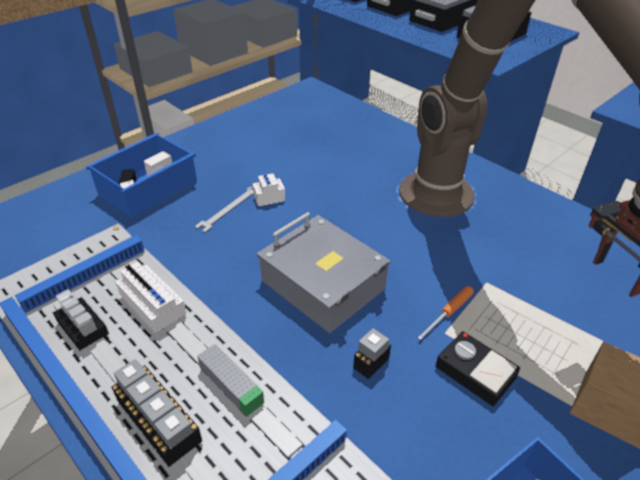

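Two pictures viewed so far. The top view shows the shut lid at columns 260–358, rows 185–270, with the handle around (353, 222), so the yaw is close to 0. The scene view agrees with this. Next I rectify the lid plane for exact pose.

```bash
cat > h.py <<'E'
import numpy as np,cv2
def proj(d,P):
    T=np.linalg.inv(d["pose"]);p=(T[:3,:3]@np.atleast_2d(P).T).T+T[:3,3]
    p=p*[1,-1,-1];u=(d["intrinsics"]@p.T).T;return u[:,:2]/u[:,2:]
def rectify(d,org,ex,ey,w,h,mm):
    """image of plane org+ex*col+ey*row, w x h metres, mm metres/pixel"""
    src=np.float32([[0,0],[w/mm,0],[w/mm,h/mm],[0,h/mm]])
    P=[org,org+ex*w,org+ex*w+ey*h,org+ey*h]
    M=cv2.getPerspectiveTransform(np.float32(proj(d,np.array(P))),src)
    return cv2.warpPerspective(d["pixels"],M,(int(w/mm),int(h/mm)),flags=cv2.INTER_CUBIC)
def boxp(o,psi,P):
    c,s=np.cos(psi),np.sin(psi);return np.array(o)+np.atleast_2d(P)@np.array([[c,-s,0],[s,c,0],[0,0,1]]).T
E
python3 - <<'E'
from plant import robot,cams,models
from h import *
d=cams.camera("top")
# lid plane z=.094: cols = -y from .25, rows = -x from .68 ; 0.5mm
z=.094
im=rectify(d,np.array([.68,.22,z]),np.array([0,-1.,0]),np.array([-1.,0,0]),.36,.32,.0005)
cv2.imwrite("pics/rect.png",im[:,:,::-1])
hsv=cv2.cvtColor(im,cv2.COLOR_RGB2HSV)
m=(hsv[...,1]<70)&(hsv[...,2]>70)
m=cv2.morphologyEx(m.astype(np.uint8),cv2.MORPH_OPEN,np.ones((25,25)))
n,l,st,c=cv2.connectedComponentsWithStats(m)
i=1+np.argmax(st[1:,4]);ct=max(cv2.findContours((l==i).astype(np.uint8),0,1)[0],key=cv2.contourArea)
r=cv2.minAreaRect(ct);print(r,st[i])
print("world corners",[(round(.68-v*.0005,4),round(.22-u*.0005,4)) for u,v in cv2.boxPoints(r)])
pos=[]
for k in range(4):
    for cn in("top","scene"):
        d=cams.camera(cn)
        for t in("lid_hinge","lid_handle","terminal_box"):
            q=models.mark_of(cn,t)
            if q: pos.append((t,q[0]["position"]))
for t in("lid_hinge","lid_handle","terminal_box"):
    a=np.array([p for n,p in pos if n==t]);print(t,np.median(a,0).round(4),a.std(0).round(4))
E
```

```text
((347.3538818359375, 331.78802490234375), (425.47021484375, 513.0305786132812), 89.09062194824219) [    93    118    514    429 196404]
world corners [(np.float32(0.6184), np.float32(0.1763)), (np.float32(0.6225), np.float32(-0.0802)), (np.float32(0.4098), np.float32(-0.0836)), (np.float32(0.4057), np.float32(0.1729))]
lid_hinge [0.514  0.1606 0.0904] [0.0413 0.1602 0.0298]
lid_handle [ 0.5188 -0.0678  0.1292] [0.0016 0.0031 0.0012]
terminal_box [ 0.5177  0.0388 -0.0015] [0.0028 0.0349 0.0427]
```

View pics/rect.png

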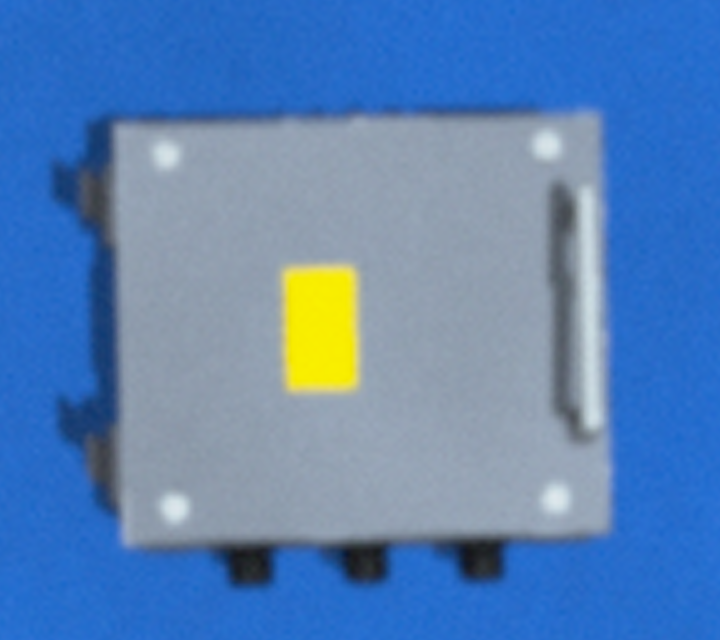

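Picture 3 (the rectified lid) shows the hinge edge at columns 113–123 and the free edge at about 605, giving a width of 243 mm as specified. That puts the yaw at about 1.3°, the hinge mid at (0.5135, 0.161) and the handle at (0.519, -0.0685, 0.130). The networks agree.

Emit:
send_rows(series=[{"translation":[0,0,0],"turn":-7.8},{"translation":[0,0,0],"turn":-7.8},{"translation":[0,0,0],"turn":-7.7},{"translation":[-4.67,1.93,0],"turn":0},{"translation":[-4.67,1.93,0],"turn":0},{"translation":[-4.67,1.93,0],"turn":0},{"translation":[-4.67,1.93,0],"turn":0},{"translation":[-4.67,1.93,0],"turn":0},{"translation":[-4.67,1.93,0],"turn":0},{"translation":[-4.67,1.93,0],"turn":0}], jaw=0.6, squeeze=25)

```text
clock: 3.9
tcp_pos: [0.3772, 0.2543, 0.245]
tool_rot: [0.699, 0.715, 0.0, 0.0]
wrist_force: [-0.3, -0.1, 0.2]
gripper_width: 0.0528
```

Emit:
send_rows(series=[{"translation":[-4.67,1.93,0],"turn":0},{"translation":[-4.67,1.93,0],"turn":0},{"translation":[-4.67,1.93,0],"turn":0},{"translation":[-4.67,1.93,0],"turn":0},{"translation":[-4.67,1.93,0],"turn":0},{"translation":[-4.67,1.93,0],"turn":0},{"translation":[-4.67,1.93,0],"turn":0},{"translation":[0,0,0],"turn":0},{"translation":[0,0,0],"turn":0}])

```text
clock: 5.03
tcp_pos: [0.5188, -0.0673, 0.2444]
tool_rot: [0.699, 0.715, 0.0, -0.0]
wrist_force: [0.4, 0.0, -0.2]
gripper_width: 0.0527
```

Emit:
send_rows(series=[{"translation":[-0.1,0,4],"turn":0},{"translation":[0,0,4],"turn":0},{"translation":[0,0,3.2],"turn":0},{"translation":[0,0,0],"turn":0}])

```text
clock: 5.52
tcp_pos: [0.5174, -0.067, 0.1309]
tool_rot: [0.698, 0.716, -0.001, -0.002]
wrist_force: [0.2, 1.0, 1.1]
gripper_width: 0.0532
```

Emit:
send_rows(series=[{"translation":[0,0,0],"turn":0},{"translation":[0,0,0],"turn":0},{"translation":[0,0,0],"turn":0},{"translation":[0,0,0],"turn":0}], jaw=0)

```text
clock: 6.02
tcp_pos: [0.5194, -0.0689, 0.1332]
tool_rot: [0.699, 0.715, 0.0, 0.0]
wrist_force: [0.2, 0.6, -0.7]
gripper_width: 0.0161
```

Run:
```python
import numpy as np
# handle arc in (tool x = box +y, tool z = down), cm, 12.. rows with smooth start
N=30
t=np.linspace(0,1,N+1); s=t+0.0*t
s=(1-np.cos(np.pi*t))/2
a=np.radians(103)*s
a0=np.arctan2(40,230);R=np.hypot(40,230)/10
y=-R*np.cos(a0+a);z=R*np.sin(a0+a)
for i in range(N):print(i,round(y[i+1]-y[i],2),round(-(z[i+1]-z[i]),2), np.degrees(a[i+1]).round(1))
print(y[-1]-y[0],z[-1]-z[0])
```

```text
0 0.02 -0.11 0.3
1 0.06 -0.34 1.1
2 0.12 -0.56 2.5
3 0.18 -0.77 4.5
4 0.27 -0.96 6.9
5 0.37 -1.14 9.8
6 0.5 -1.29 13.2
7 0.66 -1.41 17.0
8 0.83 -1.49 21.2
9 1.01 -1.54 25.7
10 1.2 -1.54 30.6
11 1.4 -1.5 35.6
12 1.58 -1.42 40.8
13 1.74 -1.3 46.1
14 1.87 -1.14 51.5
15 1.97 -0.96 56.9
16 2.03 -0.76 62.2
17 2.05 -0.56 67.4
18 2.02 -0.36 72.4
19 1.95 -0.18 77.2
20 1.84 -0.02 81.8
21 1.7 0.11 86.0
22 1.54 0.21 89.8
23 1.36 0.27 93.2
24 1.16 0.3 96.1
25 0.95 0.29 98.5
26 0.74 0.26 100.5
27 0.53 0.2 101.9
28 0.32 0.13 102.7
29 0.11 0.04 103.0
32.07135450904983 17.51070727268495
```

Emit:
send_rows(series=[{"translation":[0,0,0],"turn":0},{"translation":[0,0,0],"turn":0},{"translation":[0.02,0,-0.11],"turn":0},{"translation":[0.06,0,-0.34],"turn":0},{"translation":[0.12,0,-0.56],"turn":0}])

```text
clock: 6.65
tcp_pos: [0.5193, -0.0681, 0.1426]
tool_rot: [0.699, 0.715, -0.0, 0.001]
wrist_force: [2.0, -6.3, -2.4]
gripper_width: 0.0091
```

Emit:
send_rows(series=[{"translation":[0.18,0,-0.77]},{"translation":[0.27,0,-0.96]},{"translation":[0.37,0,-1.14]},{"translation":[0.5,0,-1.29]},{"translation":[0.66,0,-1.41]},{"translation":[0.83,0,-1.49]},{"translation":[1.01,0,-1.54]}])

```text
invalid input at $.series[0]: expected keys translation, turn
```

Emit:
send_rows(series=[{"translation":[0.18,0,-0.77],"turn":0},{"translation":[0.27,0,-0.96],"turn":0},{"translation":[0.37,0,-1.14],"turn":0},{"translation":[0.5,0,-1.29],"turn":0},{"translation":[0.66,0,-1.41],"turn":0},{"translation":[0.83,0,-1.49],"turn":0},{"translation":[1.01,0,-1.54],"turn":0}])

```text
clock: 7.52
tcp_pos: [0.5184, -0.0309, 0.2294]
tool_rot: [0.7, 0.714, -0.001, 0.001]
wrist_force: [1.4, -7.1, 0.4]
gripper_width: 0.0092
```

Emit:
send_rows(series=[{"translation":[1.2,0,-1.54],"turn":0},{"translation":[1.4,0,-1.5],"turn":0},{"translation":[1.58,0,-1.42],"turn":0},{"translation":[1.74,0,-1.3],"turn":0},{"translation":[1.87,0,-1.14],"turn":0},{"translation":[1.97,0,-0.96],"turn":0},{"translation":[2.03,0,-0.76],"turn":0},{"translation":[2.05,0,-0.56],"turn":0},{"translation":[2.02,0,-0.36],"turn":0},{"translation":[1.95,0,-0.18],"turn":0}])

```text
clock: 8.78
tcp_pos: [0.5144, 0.1501, 0.3268]
tool_rot: [0.699, 0.715, 0.001, 0.0]
wrist_force: [1.3, -2.2, 3.6]
gripper_width: 0.0094
```

Emit:
send_rows(series=[{"translation":[1.84,0,-0.02],"turn":0},{"translation":[1.7,0,0.11],"turn":0},{"translation":[1.54,0,0.21],"turn":0},{"translation":[1.36,0,0.27],"turn":0},{"translation":[1.16,0,0.3],"turn":0},{"translation":[0.95,0,0.29],"turn":0},{"translation":[0.74,0,0.26],"turn":0},{"translation":[0.53,0,0.2],"turn":0},{"translation":[0.32,0,0.13],"turn":0},{"translation":[0.1,0,0.05],"turn":0}])

```text
clock: 10.02
tcp_pos: [0.5118, 0.2518, 0.3079]
tool_rot: [0.699, 0.715, -0.0, -0.0]
wrist_force: [2.9, -0.4, 0.7]
gripper_width: 0.009
```

Emit:
send_rows(series=[{"translation":[0.4,0,0.15],"turn":0},{"translation":[0.3,0,0.12],"turn":0},{"translation":[0,0,0],"turn":0}])

```text
clock: 10.4
tcp_pos: [0.5116, 0.2581, 0.3052]
tool_rot: [0.699, 0.715, -0.0, 0.0]
wrist_force: [2.7, -3.7, 0.9]
gripper_width: 0.0093
```

Emit:
send_rows(series=[{"translation":[0,0,0],"turn":0},{"translation":[0,0,0],"turn":0},{"translation":[0,0,0],"turn":0}], jaw=0.25)

```text
clock: 10.78
tcp_pos: [0.5112, 0.2591, 0.3051]
tool_rot: [0.699, 0.715, -0.0, -0.0]
wrist_force: [0.1, 0.3, -0.1]
gripper_width: 0.0221
```

Emit:
send_rows(series=[{"translation":[0,0,-4],"turn":0},{"translation":[0,0,-4],"turn":0},{"translation":[-4.1,1,0],"turn":0},{"translation":[-4.1,1,0],"turn":0},{"translation":[-4.1,1,0],"turn":0},{"translation":[-4.1,1,0],"turn":0},{"translation":[-4.1,1,1],"turn":0},{"translation":[-4.1,1,3],"turn":0},{"translation":[0,0,4],"turn":0},{"translation":[0,0,2],"turn":0}], jaw=0.45)

```text
clock: 12.02
tcp_pos: [0.5764, 0.0137, 0.2831]
tool_rot: [0.699, 0.715, -0.001, -0.001]
wrist_force: [-0.4, 0.5, -0.6]
gripper_width: 0.0397
```

Run:
```python
from plant import robot,cams,models
from h import *
s=robot.sense();print(s["tcp_pos"],s["tool_rot"],s["clock"])
W={}
for c in ("wrist","scene","top"):
    d=cams.camera(c);cv2.imwrite(f"pics/{c}1.png",d["pixels"][:,:,::-1]);W[c]=d
    for t in ("terminal_box","lid_handle","lid_hinge","bracket_top","bolt_head","bolt_flat"):
        r=models.mark_of(c,t)[:2]
        print(c,t,[(np.round(x["position"],3).tolist(),round(x["confidence"],2)) for x in r])
P=boxp([.516,.041,0],.0225,[[.056,-.03,.068],[.061,-.018,.068],[.0445,-.03,.088],[.097,-.03,.09]])
for c in W: print(c,proj(W[c],P).round(0).tolist(),W[c]["pose"].round(3).tolist())
d=W["scene"];u,v=proj(d,P[:1])[0]
M=np.array([[6,0,400-6*u],[0,6,300-6*v]])
cv2.imwrite("pics/sc1.png",cv2.warpAffine(d["pixels"],M,(800,600),flags=2)[:,:,::-1])
```

```text
[0.57639432 0.01369833 0.2830834 ] [ 0.69938649  0.71474251 -0.00088006 -0.0009545 ] 12.025
wrist terminal_box [([0.516, 0.041, 0.003], 0.56)]
wrist lid_handle [([0.571, 0.024, 0.069], 0.4)]
wrist lid_hinge [([0.512, 0.163, 0.091], 0.93)]
wrist bracket_top [([0.564, 0.013, 0.086], 0.79)]
wrist bolt_head [([0.572, 0.011, 0.07], 0.78)]
wrist bolt_flat [([0.574, 0.024, 0.066], 0.76), ([0.517, 0.038, 0.003], 0.22)]
scene terminal_box [([0.519, 0.039, -0.001], 0.68)]
scene lid_handle [([0.51, 0.263, 0.299], 0.79)]
scene lid_hinge [([0.514, 0.16, 0.091], 0.59)]
scene bracket_top [([0.563, 0.008, 0.089], 0.7)]
scene bolt_head [([0.577, 0.017, 0.071], 0.62)]
scene bolt_flat [([0.572, 0.025, 0.071], 0.64), ([0.512, 0.261, 0.296], 0.36)]
top terminal_box []
top lid_handle [([0.513, 0.256, 0.302], 0.97)]
top lid_hinge [([0.513, 0.161, 0.092], 0.84)]
top bracket_top []
top bolt_head []
top bolt_flat [([0.533, 0.094, 0.004], 0.59)]
wrist [[320.0, 212.0], [331.0, 217.0], [320.0, 205.0], [320.0, 256.0]] [[-0.023, -0.96, -0.278, 0.501], [1.0, -0.022, -0.006, 0.011], [-0.0, -0.278, 0.961, 0.423], [0.0, 0.0, 0.0, 1.0]]
scene [[299.0, 269.0], [300.0, 273.0], [302.0, 261.0], [286.0, 271.0]] [[-0.719, -0.457, 0.523, 1.19], [0.695, -0.485, 0.531, 0.722], [0.011, 0.745, 0.667, 0.99], [0.0, 0.0, 0.0, 1.0]]
top [[320.0, 206.0], [315.0, 204.0], [320.0, 209.0], [320.0, 188.0]] [[-0.001, 0.986, -0.166, 0.294], [-1.0, 0.003, 0.025, 0.038], [0.025, 0.166, 0.986, 1.23], [0.0, 0.0, 0.0, 1.0]]
```

View pics/wrist1.png

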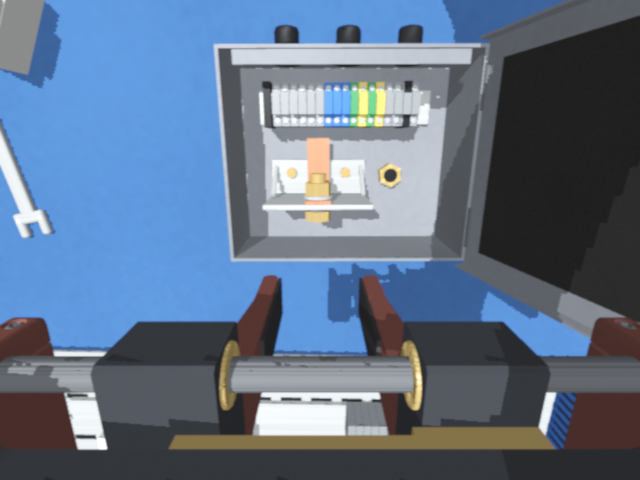

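View pics/sc1.png

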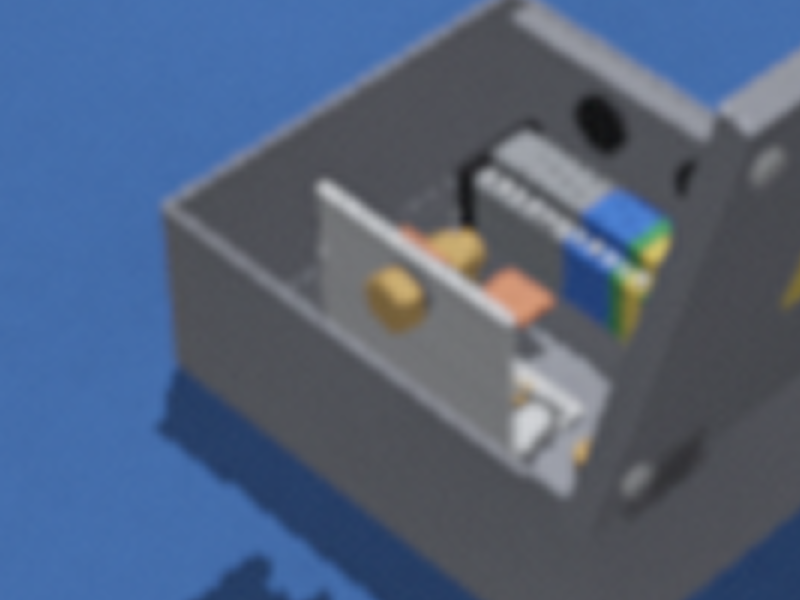

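Pictures 4 and 5 viewed. The wrist view shows the lid open, the bracket edge at row 206 (columns 264–372), the brass head at (317, 215) and the loose nut at (390, 175). The scene crop shows the brass head at (397, 298), behind the bracket.

To measure the bolt angle I want the wrist camera on the +x side, which means a half turn. I check joint 7 first.

Run:
```python
from plant import robot,cams
import numpy as np
print(robot.sense()["joint_positions"].round(3) if hasattr(robot.sense()["joint_positions"],'round') else robot.sense()["joint_positions"])
d=cams.camera("wrist");print(d["intrinsics"].round(1).tolist())
```

```text
[-0.362  0.301  0.325  1.679 -0.103  1.178  1.583]
[[342.2, 0.0, 320.0], [0.0, 342.2, 240.5], [0.0, 0.0, 1.0]]
```

Emit:
send_rows(series=[{"translation":[0,0,0],"turn":10},{"translation":[0,0,0],"turn":10},{"translation":[0,0,0],"turn":10},{"translation":[0,0,0],"turn":10},{"translation":[0,0,0],"turn":10},{"translation":[0,0,0],"turn":10},{"translation":[0,0,0],"turn":10},{"translation":[0,0,0],"turn":10},{"translation":[0,0,0],"turn":10},{"translation":[0,0,0],"turn":10}])

```text
clock: 14.38
tcp_pos: [0.5773, 0.0142, 0.2853]
tool_rot: [0.997, -0.079, 0.0, -0.0]
wrist_force: [0.5, -0.3, -0.5]
gripper_width: 0.0396
```

Emit:
send_rows(series=[{"translation":[0,0,0],"turn":10},{"translation":[0,0,0],"turn":10},{"translation":[0,0,0],"turn":10},{"translation":[0,0,0],"turn":10},{"translation":[0,0,0],"turn":10},{"translation":[0,0,0],"turn":10},{"translation":[0,0,0],"turn":10},{"translation":[0,0,0],"turn":10},{"translation":[0,-4.5,0],"turn":0},{"translation":[0,-4.5,0],"turn":0}])

```text
clock: 15.62
tcp_pos: [0.6684, 0.0173, 0.2854]
tool_rot: [0.716, -0.698, -0.0, -0.001]
wrist_force: [0.4, 0.5, 0.9]
gripper_width: 0.0395
```

Emit:
send_rows(series=[{"translation":[0,0,4.5],"turn":0},{"translation":[0,0,4.5],"turn":0},{"translation":[0,0,4.5],"turn":0},{"translation":[0,0,0],"turn":0}])

```text
clock: 16.12
tcp_pos: [0.6652, 0.0167, 0.147]
tool_rot: [0.715, -0.699, -0.002, 0.002]
wrist_force: [-0.1, -0.1, 0.2]
gripper_width: 0.0392
```

Run:
```python
from plant import robot,cams,models
from h import *
import pickle
s=robot.sense();print(s["tcp_pos"].round(4),s["tool_rot"].round(4),s["joint_positions"].round(2),s["clock"])
acc={}
P=boxp([.516,.041,0],.0225,[[.056,-.03,.068],[.061,-.018,.068],[.0445,-.03,.088],[.097,-.03,.09]])
for k in range(4):
    d=cams.camera("wrist")
    for t in("bracket_top","bolt_head","bolt_flat","terminal_box"):
        for x in models.mark_of("wrist",t)[:1]: acc.setdefault(t,[]).append(x["position"])
for t in acc: a=np.array(acc[t]);print(t,np.median(a,0).round(4),a.std(0).round(4))
pickle.dump({k:d[k] for k in("pixels","intrinsics","pose")},open("w2.pkl","wb"))
print(proj(d,P).round(1).tolist(),d["pose"].round(3).tolist())
u,v=proj(d,P[:1])[0]
M=np.array([[7,0,400-7*u],[0,7,300-7*v]])
cv2.imwrite("pics/w2.png",cv2.warpAffine(d["pixels"],M,(800,600),flags=2)[:,:,::-1])
```

```text
[0.6652 0.0167 0.147 ] [ 0.7152 -0.6989 -0.0021  0.0024] [-0.62  0.7   0.83  1.62 -0.57  1.08 -1.18] 16.125
bracket_top [0.5626 0.011  0.0865] [0.0003 0.0006 0.0018]
[[321.0, 375.5], [305.2, 369.9], [321.0, 407.5], [321.2, 345.0]] [[0.024, 0.96, 0.278, 0.744], [-1.0, 0.023, 0.007, 0.017], [0.0, -0.278, 0.96, 0.29], [0.0, 0.0, 0.0, 1.0]]
```

View pics/w2.png

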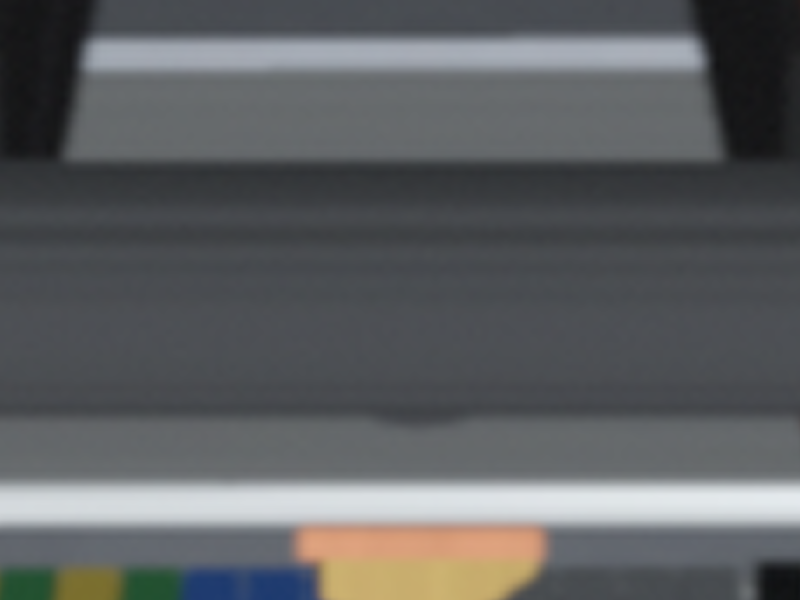

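Picture 6: the gripper's own shaft (crop rows 160–410) hides the bolt, so I move the tool over the gap and look from between the fingers.

Emit:
send_rows(series=[{"translation":[0.3,4,0],"turn":0},{"translation":[0,3.8,1.2],"turn":0},{"translation":[0,0,0],"turn":0},{"translation":[0,0,0],"turn":0}], jaw=0.6)

```text
clock: 17.62
tcp_pos: [0.5903, 0.0117, 0.1388]
tool_rot: [0.715, -0.699, 0.0, -0.001]
wrist_force: [0.0, -0.1, -0.3]
gripper_width: 0.0527
```

Run:
```python
from plant import robot,cams,models
from h import *
import pickle
s=robot.sense();print(s["tcp_pos"].round(4),s["tool_rot"].round(4),s["joint_positions"].round(2),s["clock"])
acc={}
P=boxp([.516,.041,0],.0225,[[.056,-.03,.068],[.061,-.018,.068],[.0445,-.03,.088],[.097,-.03,.09]])
for k in range(4):
    d=cams.camera("wrist")
    for t in("bracket_top","bolt_head","bolt_flat"):
        for x in models.mark_of("wrist",t)[:1]: acc.setdefault(t,[]).append(x["position"])
for t in acc: a=np.array(acc[t]);print(t,np.median(a,0).round(4),a.std(0).round(4))
pickle.dump({k:d[k] for k in("pixels","intrinsics","pose")},open("w3.pkl","wb"))
print(proj(d,P).round(1).tolist(),d["pose"].round(3).tolist())
u,v=proj(d,P[:1])[0]
M=np.array([[7,0,400-7*u],[0,7,300-7*v]])
cv2.imwrite("pics/w3.png",cv2.warpAffine(d["pixels"],M,(800,600),flags=2)[:,:,::-1])
```

```text
[0.5903 0.0117 0.1388] [ 7.153e-01 -6.988e-01  4.000e-04 -6.000e-04] [-0.7   0.59  0.86  1.83 -0.54  0.96 -1.16] 17.625
bracket_top [0.5636 0.0108 0.088 ] [0.0012 0.0017 0.0008]
bolt_head [0.5716 0.0104 0.069 ] [0.0015 0.0005 0.0012]
bolt_flat [0.5735 0.0242 0.068 ] [0.0004 0.0016 0.0012]
[[316.6, 287.9], [298.5, 281.0], [316.4, 318.3], [316.1, 237.7]] [[0.024, 0.96, 0.278, 0.667], [-1.0, 0.023, 0.007, 0.012], [0.001, -0.278, 0.96, 0.278], [0.0, 0.0, 0.0, 1.0]]
```

View pics/w3.png

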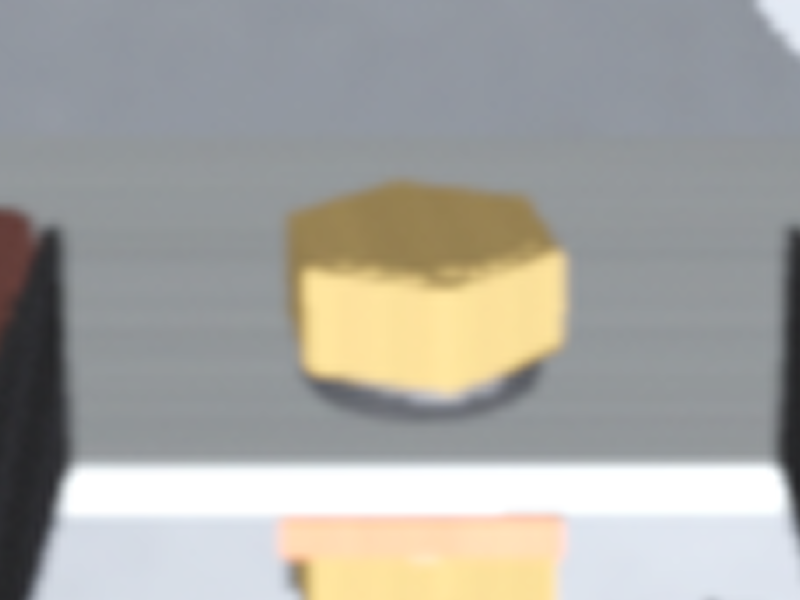

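Picture 7 shows the brass head clearly. Its rear-face corners are at crop (288,215), (400,180), (525,198), (568,252), (450,283) and (302,268), and its front edge at (303,370), (452,395) and (567,350). I fit the hexagon's angle and position to these.

```bash
cat > fit.py <<'E'
from h import *
import pickle
from scipy.optimize import least_squares
d=pickle.load(open("w3.pkl","rb"))
O=[.516,.041,0];psi=.0225
u0,v0=proj(d,boxp(O,psi,[[.056,-.03,.068]]))[0]
crop=lambda q:(q-[u0,v0])*7+[400,300]
def hexa(p,x):
    a=p[3]; ang=a+np.radians([30,90,150,210,270,330])   # angle from +y toward +z
    R=.024/np.sqrt(3)
    return np.c_[np.full(6,x+p[0]),-.03+p[1]+R*np.cos(ang),.068+p[2]+R*np.sin(ang)]
rear=np.array([[302,268],[450,283],[568,252],[525,198],[400,180],[288,215]],float)
front=np.array([[303,370],[452,395],[567,350]],float)
def res(p):
    r=crop(proj(d,boxp(O,psi,hexa(p,.061))))-rear
    f=crop(proj(d,boxp(O,psi,hexa(p,.051))))[:3]-front
    return np.r_[r.ravel(),f.ravel()]/7
for s in(-.3,0,.3):
    q=least_squares(res,[0,0,0,s],loss="soft_l1");print(q.x.round(4),q.cost.round(2));
print((q.fun*1).round(1));print("world centre",boxp(O,psi,[[.056+q.x[0],-.03+q.x[1],.068+q.x[2]]]).round(4))
J=q.jac;C=np.linalg.inv(J.T@J);print("sd for .5px",np.sqrt(np.diag(C))*.5)
E
python3 fit.py
```

```text
[ 0.003  -0.0022  0.0023  0.1776] 1.63
[ 0.003  -0.0022  0.0023  0.1776] 1.63
[ 0.003  -0.0022  0.0023  0.1776] 1.63
[ 0.4  0.2  0.1  1.1 -0.4 -0.2  1.  -0.3 -0.3 -0.3 -0.3 -0.4  0.5  0.1
 -0.3 -0.1 -0.5  0.1]
world centre [[0.5757 0.0102 0.0703]]
sd for .5px [0.00092225 0.00013098 0.00207979 0.01204128]
```

Picture 7 fit: the bolt stands at +0.178 rad (sd about 0.012), and the head centre is at about (0.575, 0.010, 0.069).

Vertical fingers would twist the head by about 10°, so the tool has to lean 10° about the box's x, tips towards +y. The moves have no tilt command. Past the arm's tool-down range the pose is only "approached as far as the arm can", so I'll try to get the lean there. I'll go to azimuth 90° and raise slowly until the wrist joint saturates, turning the tool back on the way.

Run:
```python
import numpy as np
phi=-88.66
out=[]
ws=[(0,0,-6.2)]*5+[(-2.13,5.1,0)]*8+[(-5.25,2.63,0)]*8
for i,w in enumerate(ws):
    c,s=np.cos(np.radians(phi)),np.sin(np.radians(phi))
    t=-10 if i<18 else 0
    out.append('{"translation": [%.2f, %.2f, %.1f], "turn": %d}'%(c*w[0]+s*w[1],s*w[0]-c*w[1],w[2],t)); phi-=t
for k in (0,10,20):print(", ".join(out[k:k+10]))
```

```text
{"translation": [0.00, -0.00, -6.2], "turn": -10}, {"translation": [0.00, -0.00, -6.2], "turn": -10}, {"translation": [0.00, -0.00, -6.2], "turn": -10}, {"translation": [0.00, -0.00, -6.2], "turn": -10}, {"translation": [0.00, -0.00, -6.2], "turn": -10}, {"translation": [-4.85, -2.65, 0.0], "turn": -10}, {"translation": [-4.32, -3.45, 0.0], "turn": -10}, {"translation": [-3.65, -4.15, 0.0], "turn": -10}, {"translation": [-2.87, -4.72, 0.0], "turn": -10}, {"translation": [-2.01, -5.15, 0.0], "turn": -10}
{"translation": [-1.09, -5.42, 0.0], "turn": -10}, {"translation": [-0.13, -5.53, 0.0], "turn": -10}, {"translation": [0.83, -5.46, 0.0], "turn": -10}, {"translation": [-2.20, -5.44, 0.0], "turn": -10}, {"translation": [-1.23, -5.74, 0.0], "turn": -10}, {"translation": [-0.21, -5.87, 0.0], "turn": -10}, {"translation": [0.81, -5.82, 0.0], "turn": -10}, {"translation": [1.81, -5.59, 0.0], "turn": -10}, {"translation": [2.75, -5.19, 0.0], "turn": 0}, {"translation": [2.75, -5.19, 0.0], "turn": 0}
{"translation": [2.75, -5.19, 0.0], "turn": 0}
```

Emit:
send_rows(series=[{"translation":[0,0,-6.2],"turn":-10},{"translation":[0,0,-6.2],"turn":-10},{"translation":[0,0,-6.2],"turn":-10},{"translation":[0,0,-6.2],"turn":-10},{"translation":[0,0,-6.2],"turn":-10},{"translation":[-4.85,-2.65,0],"turn":-10},{"translation":[-4.32,-3.45,0],"turn":-10},{"translation":[-3.65,-4.15,0],"turn":-10},{"translation":[-2.87,-4.72,0],"turn":-10},{"translation":[-2.01,-5.15,0],"turn":-10}])

```text
clock: 19.68
tcp_pos: [0.4819, 0.2678, 0.4485]
tool_rot: [0.995, 0.101, 0.0, -0.0]
wrist_force: [0.7, 0.5, -0.1]
gripper_width: 0.0526
```

Run:
```python
from plant import robot
s=robot.sense();print(s["tcp_pos"].round(4),s["tool_rot"].round(4),s["joint_positions"].round(2),s["clock"])
```

```text
[0.4819 0.2678 0.4485] [ 9.949e-01  1.013e-01  2.000e-04 -3.000e-04] [-1.03  0.18  0.54  1.47 -0.09  1.52 -0.29] 19.675
```

Emit:
send_rows(series=[{"translation":[-1.09,-5.42,0],"turn":-10},{"translation":[-0.13,-5.53,0],"turn":-10},{"translation":[0.83,-5.46,0],"turn":-10},{"translation":[-2.2,-5.44,0],"turn":-10},{"translation":[-1.23,-5.74,0],"turn":-10},{"translation":[-0.21,-5.87,0],"turn":-10},{"translation":[0.81,-5.82,0],"turn":-10},{"translation":[1.81,-5.59,0],"turn":-10},{"translation":[2.75,-5.19,0],"turn":0},{"translation":[2.75,-5.19,0],"turn":0}])

```text
clock: 20.92
tcp_pos: [0.05, 0.6042, 0.4484]
tool_rot: [0.699, 0.715, 0.0, -0.0]
wrist_force: [0.2, 1.0, -0.0]
gripper_width: 0.0528
```

Run:
```python
from plant import robot
s=robot.sense();print(s["tcp_pos"].round(4),s["tool_rot"].round(4),s["joint_positions"].round(2),s["clock"])
```

```text
[0.05   0.6042 0.4484] [ 6.992e-01  7.149e-01  2.000e-04 -1.000e-04] [-1.6   0.29  0.05  1.31 -0.01  1.55  0.04] 20.925
```

Emit:
send_rows(series=[{"translation":[0,-3.2,-5],"turn":0},{"translation":[0,-3.2,-4],"turn":0},{"translation":[0,0,-4],"turn":0},{"translation":[0,0,-3],"turn":0}])

```text
clock: 21.42
tcp_pos: [-0.0134, 0.599, 0.5931]
tool_rot: [0.698, 0.716, 0.007, -0.008]
wrist_force: [0.1, 0.4, -1.3]
gripper_width: 0.0525
```

Run:
```python
from plant import robot
s=robot.sense();print(s["tcp_pos"].round(4),s["tool_rot"].round(4),s["joint_positions"].round(3),s["clock"])
```

```text
[-0.0134  0.599   0.5931] [ 0.6979  0.7161  0.007  -0.0082] [-1.868  0.301  0.308  0.979 -0.096  1.852 -0.006] 21.425
```

Emit:
send_rows(series=[{"translation":[0,0,-1.5],"turn":0},{"translation":[0,0,-1.5],"turn":0}])

```text
clock: 21.68
tcp_pos: [-0.0133, 0.592, 0.6049]
tool_rot: [0.698, 0.715, 0.014, -0.014]
wrist_force: [0.8, 0.5, -0.8]
gripper_width: 0.0526
```

```bash
cat >> h.py <<'E'
def state():
    from plant import robot
    from scipy.spatial.transform import Rotation as R
    s=robot.sense();M=R.from_quat(s["tool_rot"]).as_matrix()
    print("tcp",s["tcp_pos"].round(4),"z",M[:,2].round(4),"x",M[:,0].round(4),"q",s["joint_positions"].round(4),"t",s["clock"],"w",round(s["gripper_width"],4),"F",np.round(s["wrist_force"],1))
    return s,M
E
python3 -c "
from h import *
state()"
```

```text
tcp [-0.0133  0.592   0.6049] z [-6.000e-04  4.060e-02 -9.992e-01] x [-0.0242  0.9989  0.0406] q [-1.9021  0.2808  0.3484  0.9825 -0.0993  1.8523 -0.0028] t 21.675 w 0.0526 F [ 0.8  0.5 -0.8]
```

The lean is appearing, tips towards +y as needed, at 0.041 rad so far. I continue.

Emit:
send_rows(series=[{"translation":[0,0,-2.5],"turn":0},{"translation":[0,0,-2.5],"turn":0},{"translation":[0,0,-2.5],"turn":0},{"translation":[0,0,-2.5],"turn":0}])

```text
clock: 22.18
tcp_pos: [-0.0116, 0.5708, 0.6498]
tool_rot: [0.698, 0.714, 0.042, -0.043]
wrist_force: [0.8, -0.7, -0.1]
gripper_width: 0.0528
```

```bash
python3 -c "
from h import *
state()"
```

```text
tcp [-0.0116  0.5708  0.6498] z [-0.0027  0.1201 -0.9928] x [-0.0224  0.9925  0.1201] q [-1.99    0.2116  0.4401  0.9751 -0.0969  1.8524 -0.0033] t 22.175 w 0.0528 F [ 0.8 -0.7 -0.1]
```

Emit:
send_rows(series=[{"translation":[0,0,-2.4],"turn":0},{"translation":[0,0,-2.4],"turn":0},{"translation":[0,0,-1.5],"turn":0}])

```text
clock: 22.55
tcp_pos: [-0.0115, 0.5555, 0.6765]
tool_rot: [0.696, 0.713, 0.059, -0.06]
wrist_force: [0.4, 0.4, -0.0]
gripper_width: 0.0531
```

```bash
python3 -c "
from h import *
state()"
```

```text
tcp [-0.0115  0.5555  0.6765] z [-0.004   0.168  -0.9858] x [-0.0226  0.9855  0.1681] q [-2.0773  0.1673  0.5244  0.9734 -0.0919  1.8525 -0.0053] t 22.55 w 0.0531 F [ 0.4  0.4 -0. ]
```

Run:
```python
from h import *
s,M=state()
p=s["tcp_pos"]
for q,n in(((0,.60,.52),3),((.42,.42,.45),8),((.58,.05,.42),7),((.58,.0095,.2),4)):
    q=np.array(q);print(n,((M.T@(q-p))/n*100).round(2).tolist());p=q
```

```text
tcp [-0.0115  0.5555  0.6765] z [-0.004   0.168  -0.9858] x [-0.0226  0.9855  0.1681] q [-2.0773  0.1673  0.5244  0.9734 -0.0919  1.8525 -0.0053] t 22.55 w 0.0531 F [ 0.4  0.4 -0. ]
3 [0.58, 0.42, 5.39]
8 [-2.48, 5.2, 0.46]
7 [-5.33, 2.16, -0.47]
4 [-1.92, -0.02, 5.25]
```

Emit:
send_rows(series=[{"translation":[0.58,0.42,5.39],"turn":0},{"translation":[0.58,0.42,5.39],"turn":0},{"translation":[0.58,0.42,5.39],"turn":0},{"translation":[-2.48,5.2,0.46],"turn":0},{"translation":[-2.48,5.2,0.46],"turn":0},{"translation":[-2.48,5.2,0.46],"turn":0},{"translation":[-2.48,5.2,0.46],"turn":0},{"translation":[-2.48,5.2,0.46],"turn":0},{"translation":[-2.48,5.2,0.46],"turn":0}])

```text
clock: 23.68
tcp_pos: [0.3166, 0.4644, 0.467]
tool_rot: [0.696, 0.713, 0.059, -0.06]
wrist_force: [-0.5, 1.2, 0.2]
gripper_width: 0.0529
```

```bash
python3 -c "
from h import *
state()"
```

```text
tcp [0.3166 0.4644 0.467 ] z [-0.0038  0.1673 -0.9859] x [-0.0231  0.9856  0.1673] q [-1.6651  0.1162  0.7614  1.5222 -0.1882  1.4059  0.7008] t 23.675 w 0.0529 F [-0.5  1.2  0.2]
```

Emit:
send_rows(series=[{"translation":[-2.48,5.2,0.46],"turn":0},{"translation":[-2.48,5.2,0.46],"turn":0},{"translation":[-5.33,2.16,-0.47],"turn":0},{"translation":[-5.33,2.16,-0.47],"turn":0},{"translation":[-5.33,2.16,-0.47],"turn":0},{"translation":[-5.33,2.16,-0.47],"turn":0},{"translation":[-5.33,2.16,-0.47],"turn":0},{"translation":[-5.33,2.16,-0.47],"turn":0},{"translation":[-5.33,2.16,-0.47],"turn":0}])

```text
clock: 24.8
tcp_pos: [0.5805, 0.0494, 0.4201]
tool_rot: [0.696, 0.713, 0.059, -0.06]
wrist_force: [0.9, 1.2, 0.8]
gripper_width: 0.0528
```

Emit:
send_rows(series=[{"translation":[-1.92,-0.02,5.25],"turn":0},{"translation":[-1.92,-0.02,5.25],"turn":0},{"translation":[-1.92,-0.02,5.25],"turn":0},{"translation":[0,0,0],"turn":0},{"translation":[0,0,0],"turn":0}])

```text
clock: 25.42
tcp_pos: [0.5811, 0.0203, 0.2572]
tool_rot: [0.696, 0.713, 0.059, -0.059]
wrist_force: [0.5, 0.0, 0.2]
gripper_width: 0.0528
```

Run:
```python
from h import *
from plant import cams,models
s,M=state()
acc={}
for k in range(3):
    d=cams.camera("wrist")
    for t in("bracket_top","bolt_head","bolt_flat"):
        for x in models.mark_of("wrist",t)[:1]: acc.setdefault(t,[]).append(x["position"])
for t in acc: a=np.array(acc[t]);print(t,np.median(a,0).round(4),a.std(0).round(4))
for g in((.580,.0103,.069),):
    q=np.array(g)-.003*M[:,2];print("to TCP",q.round(4),(M.T@(q-s["tcp_pos"])*100).round(2))
u,v=proj(d,[[.575,.0103,.069]])[0];print(u,v)
cv2.imwrite("pics/w4.png",cv2.warpAffine(d["pixels"],np.array([[5,0,400-5*u],[0,5,300-5*v]]),(800,600),flags=2)[:,:,::-1])
state()
```

```text
tcp [0.5811 0.0203 0.2572] z [-0.0019  0.1663 -0.9861] x [-0.0231  0.9858  0.1663] q [-0.6884  0.445   0.9251  1.7351 -0.5517  1.2197  2.0053] t 25.425 w 0.0528 F [0.5 0.  0.2]
bracket_top [0.5643 0.0119 0.0885] [0.0012 0.0019 0.0009]
bolt_head [0.5719 0.0109 0.0685] [0.0006 0.0009 0.0011]
bolt_flat [0.5736 0.0221 0.0672] [0.0005 0.0012 0.0022]
to TCP [0.58   0.0098 0.072 ] [-4.11 -0.17 18.09]
278.50937606250227 216.51729048649176
tcp [0.5801 0.02   0.2553] z [-0.0037  0.1665 -0.986 ] x [-0.0226  0.9858  0.1665] q [-0.6873  0.4462  0.9238  1.7383 -0.5525  1.2177  2.0068] t 26.025 w 0.0528 F [-0.8  0.3  0.4]
```

View pics/w4.png

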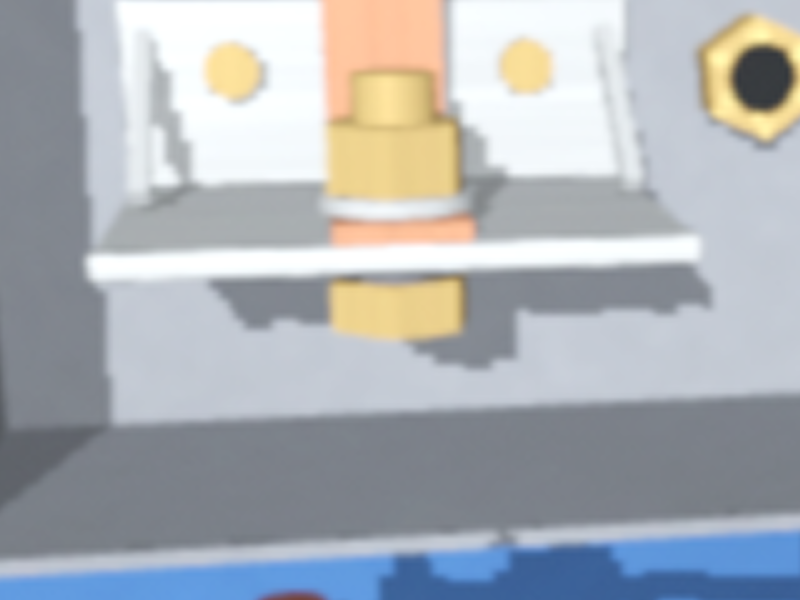

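Picture 8: the head spans crop columns 330–465 with its middle at 397, against 400 predicted, so y agrees. The bracket's rear top edge is at about row 269 and the head's rear edge about 336. I check x against those two rows.

Run:
```python
from h import *
from plant import cams
d=cams.camera("wrist")
u,v=proj(d,[[.575,.0103,.069]])[0]
for ox in(.514,.516,.518,.520):
  P=boxp([ox,.0395,0],.0225,[[.042,-.03,.088],[.047,-.03,.088],[.061,-.03-.0139*np.sin(.178),.068+.0139*np.cos(.178)],[.097,-.03,.09],[.1,-.03,.09]])
  print(ox,((proj(d,P)-[u,v])*5+[400,300]).round(0).tolist())
g=cv2.cvtColor(d["pixels"],cv2.COLOR_RGB2GRAY).astype(int)
cu=int(round(u+(550-400)/5))
print([(r,int((r-v)*5+300),g[r,cu]) for r in range(int(v)-14,int(v)+2)])
state()
```

```text
0.514 [[405.0, 222.0], [406.0, 250.0], [393.0, 318.0], [415.0, 516.0], [416.0, 531.0]]
0.516 [[405.0, 233.0], [406.0, 261.0], [394.0, 329.0], [415.0, 526.0], [416.0, 541.0]]
0.518 [[406.0, 244.0], [406.0, 272.0], [394.0, 339.0], [415.0, 536.0], [416.0, 551.0]]
0.52 [[406.0, 255.0], [407.0, 282.0], [394.0, 350.0], [415.0, 546.0], [416.0, 561.0]]
[(203, 229, np.int64(171)), (204, 234, np.int64(175)), (205, 239, np.int64(208)), (206, 244, np.int64(248)), (207, 249, np.int64(254)), (208, 254, np.int64(254)), (209, 259, np.int64(244)), (210, 264, np.int64(208)), (211, 269, np.int64(158)), (212, 274, np.int64(137)), (213, 279, np.int64(136)), (214, 284, np.int64(136)), (215, 289, np.int64(135)), (216, 294, np.int64(135)), (217, 299, np.int64(135)), (218, 304, np.int64(137))]
tcp [0.5801 0.02   0.2552] z [-0.0037  0.1664 -0.986 ] x [-0.0225  0.9858  0.1665] q [-0.6873  0.4462  0.9238  1.7383 -0.5525  1.2176  2.0068] t 26.075 w 0.0527 F [0.1 0.8 0.3]
```

Those rows give a box x of about 0.518, so the bracket's rear face is at 0.5657 and the head spans 0.5697–0.5797. I aim the pad centre at x = 0.5795 and go down.

Emit:
send_rows(series=[{"translation":[-0.9,-0.02,3.97],"turn":0},{"translation":[-0.9,-0.02,3.97],"turn":0},{"translation":[-0.9,-0.02,3.97],"turn":0},{"translation":[-0.45,-0.02,2],"turn":0},{"translation":[-0.45,0,2],"turn":0},{"translation":[0,0,0],"turn":0}])

```text
clock: 26.82
tcp_pos: [0.5792, 0.0109, 0.0915]
tool_rot: [0.697, 0.713, 0.058, -0.06]
wrist_force: [-0.1, -0.6, 0.8]
gripper_width: 0.0527
```

Run:
```python
from h import *
s,M=state()
q=np.array([.5795,.0103,.069])-.003*M[:,2];print((M.T@(q-s["tcp_pos"])*100).round(2))
```

```text
tcp [0.5792 0.0109 0.0915] z [-0.0052  0.1662 -0.9861] x [-0.0221  0.9858  0.1663] q [-0.552   0.6384  0.7724  1.8861 -0.7575  0.9521  2.2211] t 26.825 w 0.0527 F [-0.1 -0.6  0.8]
[-0.44  0.04  1.91]
```

Emit:
send_rows(series=[{"translation":[-0.22,0.02,0.95],"turn":0},{"translation":[-0.22,0.02,0.95],"turn":0},{"translation":[0,0,0],"turn":0},{"translation":[0,0,0],"turn":0}], jaw=0.36, squeeze=8)

```text
clock: 27.32
tcp_pos: [0.5801, 0.0098, 0.0731]
tool_rot: [0.697, 0.713, 0.058, -0.06]
wrist_force: [1.0, 0.0, -0.3]
gripper_width: 0.0316
```

Run:
```python
from h import *
from plant import cams
s,M=state()
q=np.array([.5795,.0103,.069])-.003*M[:,2];print((M.T@(q-s["tcp_pos"])*100).round(2))
W=[]
for c,k in(("wrist",4),("scene",6)):
    d=cams.camera(c)
    u,v=proj(d,[[.575,.0103,.069]])[0];print(c,u,v)
    W.append(cv2.warpAffine(d["pixels"],np.array([[k,0,200-k*u],[0,k,250-k*v]]),(400,500),flags=2))
cv2.imwrite("pics/g5.png",np.hstack(W)[:,:,::-1])
```

```text
tcp [0.5801 0.0098 0.0731] z [-0.0035  0.1664 -0.986 ] x [-0.0225  0.9858  0.1665] q [-0.5336  0.6636  0.75    1.8945 -0.7855  0.9232  2.2481] t 27.325 w 0.0316 F [ 1.   0.  -0.3]
[-0.02 -0.06  0.11]
wrist 321.6286883361027 300.197598907511
scene 297.2631779764861 269.17078837710676
```

View pics/g5.png

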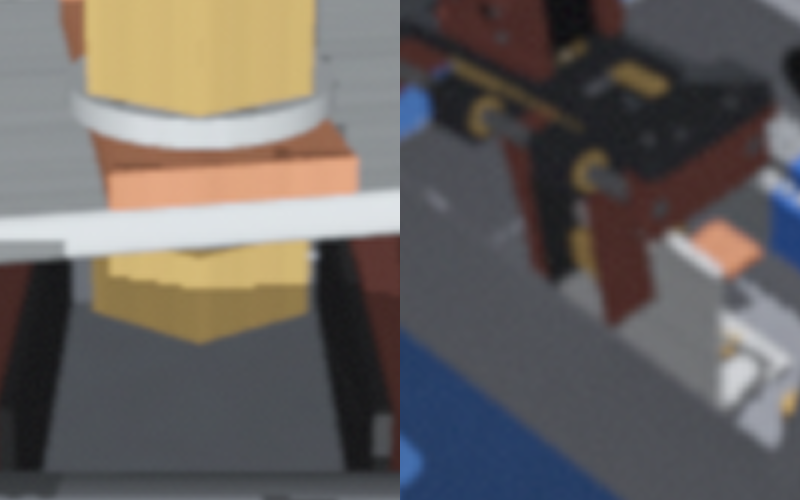

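Picture 9: seen along the leaned tool, the head is symmetric between the pads. Its sides are at columns 92 and 308 (middle 200), the pads at about 73 and 322 (middle 197), and its lower corner at 200, so roll and centring are good. I close gently and then firm up.

Emit:
send_rows(series=[{"translation":[0,0,0.1],"turn":0},{"translation":[0,0,0],"turn":0},{"translation":[0,0,0],"turn":0},{"translation":[0,0,0],"turn":0}], jaw=0.0, squeeze=8)

```text
clock: 27.92
tcp_pos: [0.5802, 0.0107, 0.0721]
tool_rot: [0.696, 0.713, 0.059, -0.06]
wrist_force: [-0.2, 4.3, 4.3]
gripper_width: 0.0236
```

```bash
python3 -c "
from h import *
s,M=state();print(s['moment'])"
```

```text
tcp [0.5802 0.0107 0.0721] z [-0.0035  0.1674 -0.9859] x [-0.0231  0.9856  0.1674] q [-0.5333  0.6647  0.7483  1.8949 -0.7876  0.9219  2.2492] t 27.925 w 0.0236 F [-0.2  4.3  4.3]
[ 0.82454976  0.03873489 -0.07991903]
```

Emit:
send_rows(series=[{"translation":[0.08,0,-0.05],"turn":0},{"translation":[0,0,0],"turn":0}], squeeze=20)

```text
clock: 28.18
tcp_pos: [0.5802, 0.0107, 0.0722]
tool_rot: [0.697, 0.713, 0.058, -0.059]
wrist_force: [3.0, 2.6, -3.6]
gripper_width: 0.0238
```

Emit:
send_rows(series=[{"translation":[0,0,0],"turn":0},{"translation":[0,0,0],"turn":0},{"translation":[0,0,0],"turn":0}], squeeze=35)

```text
clock: 28.55
tcp_pos: [0.5801, 0.0107, 0.0722]
tool_rot: [0.697, 0.713, 0.058, -0.059]
wrist_force: [4.3, 2.2, -6.7]
gripper_width: 0.0235
```

Run:
```python
from h import *
from plant import cams,models
s,M=state();print(s["moment"])
W=[]
for c,k in(("wrist",4),("top",2.5)):
    d=cams.camera(c)
    P=[[.575,.0103,.069]] if c=="wrist" else [[.5,.1,.15]]
    u,v=proj(d,P)[0]
    W.append(cv2.warpAffine(d["pixels"],np.array([[k,0,200-k*u],[0,k,250-k*v]]),(400,500),flags=2))
    for t in("lid_handle","spare_nut_mid","contactor","spanner"):
        print(c,t,[np.round(x["position"],3).tolist()+[round(x["confidence"],2)] for x in models.mark_of(c,t)[:1]])
cv2.imwrite("pics/g6.png",np.hstack(W)[:,:,::-1])
state()
```

```text
tcp [0.5801 0.0107 0.0722] z [-0.0035  0.166  -0.9861] x [-0.0226  0.9859  0.1661] q [-0.5348  0.6646  0.7491  1.895  -0.7865  0.9215  2.2474] t 28.55 w 0.0235 F [ 4.3  2.2 -6.7]
[ 0.27083285 -0.95454714 -0.15854895]
wrist lid_handle []
wrist spare_nut_mid [[0.536, 0.097, 0.007, 0.82]]
wrist contactor []
wrist spanner []
top lid_handle [[0.513, 0.258, 0.3, 0.93]]
top spare_nut_mid []
top contactor [[0.609, 0.283, -0.001, 0.79]]
top spanner [[0.504, -0.366, -0.0, 0.6]]
tcp [0.5801 0.0107 0.0723] z [-0.0034  0.166  -0.9861] x [-0.0226  0.9859  0.1661] q [-0.5347  0.6646  0.7491  1.895  -0.7865  0.9214  2.2474] t 29.05 w 0.0237 F [ 4.9  3.1 -6.1]
```

View pics/g6.png

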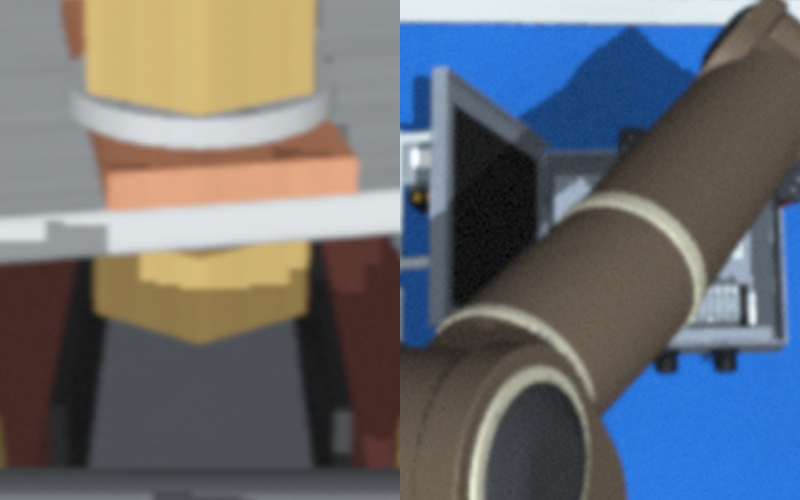

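Picture 10: both pads lie along the head's sides, columns 92–308. The lower corner is still at (200, 343), so the head did not turn. The top view shows the lid standing open. Handing in.

Run:
```python
from h import *
from plant import robot
print(robot.hand_in());state()
```

```text
the job is handed in; nothing more can be done
None
the job is handed in; nothing more can be done
```

I opened the lid onto its stop, and the gripper was holding the earth bolt's head across its upright pair of flats at 35 N when I handed in. The hand-in reports no verdict. The last reading was at 29 s.

- **Lid:** I swung it by the handle to about 105° and let go. At the last check the handle was still at (0.513, 0.258, 0.300), where the open lid should hold it.
- **Bolt angle:** a fit to the head in the wrist camera gave +0.178 rad, with an uncertainty of about 0.012 rad. One network's estimate of the flat, good to about 4 mm, had pointed closer to zero, and I trusted the fit.
- **Getting the lean:** the move rows cannot tilt the tool. I got a lean of 0.167 rad by raising the arm past its tool-down range at the robot's left and carrying that lean back. This is about 0.01 rad short of the fitted bolt angle.
- **Grip checks:**
  - The opening was 23.5–23.8 mm on the 24 mm flats. The round 10 mm handle had read 9.0–9.4 mm, so readings a little under size are normal.
  - The head's lower corner was at the same pixel before and after closing, so I saw no turning of the bolt.
  - Wrist force was under 10 N.
- **Loose things:** at the end I located the contactor and spanner where they started, and found the spare nut on the box floor but had no earlier position for it. I did not re-check the screwdriver, breaker or multimeter; the tool went nowhere near them at low height.
- **Possible problem:** during the tilt, joint 6 read 1.852 rad against the listed limit of 1.85. It stayed at that value as if clamped there, so I took the difference as rounding, but I could not confirm it.

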